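# Burnish a panel joint and cover its bend with a plaster rosette

## Task

Take the hanging burnisher and rub down the dark joint line of the panel with its tip, from the end with the brass disc round the bend to the other end, slowly (under 10 cm a second) and lightly (the panel must never feel more than 10 N), without rubbing the white face beside the line. Hang the burnisher back in its fork, and only then set the round plaster rosette, face up, down gently on the panel, centred over the bend of the line. The plaster is fragile: keep the grip force on it under 15 N; leave the square plaster boss, the jar and the roll of tape where they are.

Things in the scene. Friction and masses are not known exactly. Their poses are not given: they have to be found in the camera images.
- burnisher: upright hand burnisher, 126 mm long, 120 g; origin at the bottom of its tip, z up along it. From the tip: steel stem 10 mm thick with a 12 mm ball end (0 to 60 mm), collar 36 mm across (60 to 66 mm), dark wooden handle 16 mm square (66 to 126 mm), flats facing its x and y. At first it hangs by the collar in the fork, tip 20 mm above the table
- tip (a point): bottom of the burnisher's ball tip, same point as its origin
- rest: fixed wooden rest, base 90 x 90 x 12 mm; origin on the table, z up. Two level prongs, 16 mm wide, 10 mm thick, tops 80 mm above the table, 24 mm slot between them, run along its x from x = -23 mm (slot open here) to a 60 mm wide back post at x = 35 to 49 mm, as high as the prongs
- fork (a point): point in the rest's slot where the burnisher's axis belongs (x = 0, y = 0 of the rest), at the height of the prong tops (80 mm), on which the collar's underside lies; within 14 mm of it counts
- panel: white panel, 160 mm (x) by 190 mm (y) by 16 mm thick, origin at the centre of its underside, lying level on a dark foam pad 22 mm thick: its top is 38 mm above the table and sinks straight down about 1.7 mm per newton (after the first 0.5 N), 18 mm at most. It does not slide or tilt
- seam_a: first straight leg of the joint line, 99 mm long, 5 mm wide, flush with the panel's top; origin at its middle, x along it from the start to the bend
- seam_b: second straight leg of the joint line, 81 mm long; origin at its middle, x along it from the bend to the end
- seam_start (a point): start of the joint line, centre of the brass disc (14 mm), on the panel's top; z up
- seam_bend (a point): bend of the joint line, on the panel's top; z up
- seam_end (a point): other end of the joint line, on the panel's top; z up
- rosette: round plaster rosette, fragile, about 60 g, 54 mm in diameter, straight side 20 mm high, beaded face up with a dome to 29 mm; lies on the table; origin at the centre of its underside, z up
- square_boss: square plaster boss, 50 x 50 mm, 28 mm high, stepped; leave alone; origin at the centre of its underside. It and the rosette may have swapped places
- jar: amber glass paint jar, 50 mm in diameter, 65 mm high; leave alone; origin at the centre of its underside
- tape: roll of paper tape lying flat, 100 mm outside, 76 mm inside diameter, 24 mm high; leave alone; origin at the centre of its underside
Things that resemble listed ones, but are neither listed nor needed, are in the scene too. What is shaped like the rosette but orange or purple is not meant.

How it is judged:
By the outcome, as a careful person would: the job done as asked, in the order asked, and still so for the second after the job is handed in, with the robot touching nothing.
It also fails if it takes over 72 s, if anything falls off the work surface, if the arm or the gripper's body presses on something with over 40 N, if the wrist force passes 120 N, or if a joint passes its speed limit or range.

## Robot

A 7-joint arm with a two-finger parallel gripper is mounted at the origin on the work surface. World frame = base frame: x ahead of the robot, y to its left, z up, the work surface at z = 0. Lengths are in m, angles in rad, forces in N, time in s.
With the tool pointing down it reaches from about 0.425 to 0.875 m from the base axis. Payload 4.7 kg.
Tool frame: the origin (TCP) lies midway between the tips of the shut fingers; the grasp point (between the pads) lies 19 mm behind it; z points along the fingers, y is the line along which they close (so a half turn about z gives the same grasp; the last joint's range is limited). The gripper opens to 87 mm and grips with 3 to 60 N. Pads are 19 mm wide; open, the fingers measure 117 mm over their backs; the gripper's body (75 mm by 190 mm) begins 51 mm behind the grasp point.
Start: joints at [1.127, 0.321, -0.07, 1.45, 0.023, 1.371, -0.057], TCP at [0.287, -0.583, 0.201] pointing down, gripper open.
Joint ranges: [-2.86, 2.86], [-0.3, 2.09], [-1.38, 1.24], [0.06, 2.45], [-1.56, 4.7], [0.09, 2.05], [-2.69, 2.69]. Speed limits (rad/s): [2.57, 2.57, 3.14, 3.14, 3.14, 3.14, 3.14].

## Interface

Orientations are given as a rotation vector (axis times angle).
In Python, from bench import ctrl gives the robot as it stands. The module is installed in compiled form; this text tells all that it offers.
- The arm moves only by the tool carry_out, never from a script. Its argument "steps" is a list of rows, each a list of 7 numbers: the turn, a rotation vector about the world's x, y, z in degrees, then the shift along the world's x, y, z in cm, then the opening, from 0 (shut) to 1 (fully open). A call has 1 to 12 rows; each row is the pose to reach, as a shift and turn from the pose commanded when the call began; what a row does not reach only later rows make up. A row lasts 1/10 s, in which the tool goes at most 50 mm and 8.59 degrees, less where a joint would pass 70% of its speed; a pose out of reach is approached as far as the arm can. A call with a gripper value outside its range is refused whole. The fingers move at their own pace and stop on an object; "squeeze" is the grip in N (left out, the last holds). Time passes only in rows, so rows that repeat a pose let the fingers close. It gives the time, the measured TCP pose, the force, the opening and the grip force at its end, in the units of the state.
- ctrl.get_state(): the state, without advancing time (a new reading comes with each control period).
- ctrl.get_image(name): name is "scene" or "top" or "wrist"; returns a dict with "pixels" (400x640x3 uint8, red, green, blue), "camera_matrix" (3x3 intrinsics, pixels), "k1" (the pictures are not rectified: a ray, as slopes to the right and down, at radius r is drawn at 1 + k1 r^2 times it, then the intrinsics apply), "cam_to_world" (4x4, takes a point from camera to world coordinates); the wrist camera has in their place "T_tool_cam" (4x4, takes a point from camera to tool coordinates, whose origin is the TCP and whose axes are the flange's). Camera axes: x right, y down, z forward; pixel columns grow to the right and rows downward; lengths in m; the calibration is good to about 2 mm. A picture is of the moment at which its call begins: read the wrist's pose just before it. There is no depth.
- ctrl.close_job(): hands the job in; it is judged then, once.
The state is a dict: "time": time; "joint_positions": joint angles; "qd": joint speeds; "joint_torque": joint torques, N m; "position": TCP position; "tool_rot": TCP orientation; "ft_force": force on the tool from outside, world axes, zero at the start; "torque": the same for the moment, N m; "grip_width": opening from 0.0 (shut) to 1.0 (fully open); "grip_force": force on a finger pad.
Only numpy, scipy, OpenCV 4.12 (cv2) and the standard library are available. Lean on these libraries where they do the work, as an engineer would, in place of code of your own. Each camera call takes 0.05 s, during which the arm holds its last target. There are 200 camera calls.

## Working session

There is one attempt and no reset: what is moved stays moved. The work goes in short steps, Python scripts to look and compute and a tool call to move; the robot and the scene stay as the last step left them, time stands still between calls to the robot, and variables do not carry over. Pictures are saved under pics/ and viewed, at most 10 in all, crops included, and the job is handed in when it is done.

Besides the shell and the picture viewer there is one more tool, called as a command line: name --pt "numbers of a row" for each row, then --argument value for the rest. carry_out: Moves the arm, as the interface text tells. Its arguments: {"type":"object","properties":{"steps":{"type":"array","items":{"type":"array","items":{"type":"number"}}},"squeeze":{"type":"number"}},"required":["steps"]}

```bash
mkdir -p pics; cat > h.py <<'E'
import numpy as np, cv2
from scipy.spatial.transform import Rotation as R
from bench import ctrl
def grab(name):
    s=ctrl.get_state(); d=ctrl.get_image(name)
    if name=="wrist":
        T=np.eye(4);T[:3,:3]=R.from_rotvec(s["tool_rot"]).as_matrix();T[:3,3]=s["position"]
        d["cam_to_world"]=T@np.array(d["T_tool_cam"])
    return d
def save(d,fn): cv2.imwrite(fn,cv2.cvtColor(d["pixels"],cv2.COLOR_RGB2BGR))
def rays(d,uv):
    K=np.array(d["camera_matrix"]);k=d["k1"]
    uv=np.atleast_2d(uv).astype(float)
    p=np.c_[(uv[:,0]-K[0,2])/K[0,0],(uv[:,1]-K[1,2])/K[1,1]]
    q=p.copy()
    for _ in range(30): q=p/(1+k*(q**2).sum(1,keepdims=True))
    T=np.array(d["cam_to_world"]);v=np.c_[q,np.ones(len(q))]@T[:3,:3].T
    return T[:3,3],v
def onplane(d,uv,z):
    o,v=rays(d,uv); return o+v*((z-o[2])/v[:,2])[:,None]
def project(d,P):
    T=np.linalg.inv(np.array(d["cam_to_world"]));K=np.array(d["camera_matrix"])
    c=np.atleast_2d(P)@T[:3,:3].T+T[:3,3];q=c[:,:2]/c[:,2:]
    q=q*(1+d["k1"]*(q**2).sum(1,keepdims=True))
    return q*[K[0,0],K[1,1]]+[K[0,2],K[1,2]]
def triang(d1,u1,d2,u2):
    A=[];b=[]
    for d,u in((d1,u1),(d2,u2)):
        o,v=rays(d,u);v=v[0]/np.linalg.norm(v[0]);M=np.eye(3)-np.outer(v,v);A.append(M);b.append(M@o)
    return np.linalg.lstsq(np.vstack(A),np.hstack(b),rcond=None)[0]
E
python3 - <<'E'
from h import *
np.set_printoptions(precision=3,suppress=True)
for n in("scene","top"):
    d=grab(n);save(d,f"pics/{n}0.png");np.save(f"pics/{n}0.npy",d,allow_pickle=True)
    print(n,d["camera_matrix"],d["k1"],d["cam_to_world"])
s=ctrl.get_state();print(s)
E
```

```text
scene [[388.391   0.    315.857]
 [  0.    388.391 202.658]
 [  0.      0.      1.   ]] -0.03477293145376649 [[ 0.705  0.544 -0.455  1.096]
 [ 0.709 -0.527  0.469 -0.481]
 [ 0.015 -0.653 -0.757  0.873]
 [ 0.     0.     0.     1.   ]]
top [[403.532   0.    322.567]
 [  0.    403.532 201.629]
 [  0.      0.      1.   ]] -0.10343387029431203 [[-0.02  -0.992  0.127  0.482]
 [-1.     0.018 -0.021 -0.008]
 [ 0.018 -0.127 -0.992  1.01 ]
 [ 0.     0.     0.     1.   ]]
{'time': 0.1, 'joint_positions': array([ 1.127,  0.322, -0.07 ,  1.452,  0.023,  1.371, -0.057]), 'qd': array([ 0.   , -0.001, -0.   , -0.003,  0.   , -0.001,  0.   ]), 'joint_torque': array([  0.001, -49.257,  -0.405, -31.34 ,  -0.064,   0.039,   0.   ]), 'position': array([ 0.287, -0.583,  0.2  ]), 'tool_rot': array([-3.058, -0.713,  0.001]), 'ft_force': array([ 0.346,  0.462, -1.03 ]), 'torque': array([-0.015,  0.003, -0.008]), 'grip_force': 0.0, 'grip_width': 1.0027047644304132}
```

View pics/top0.png

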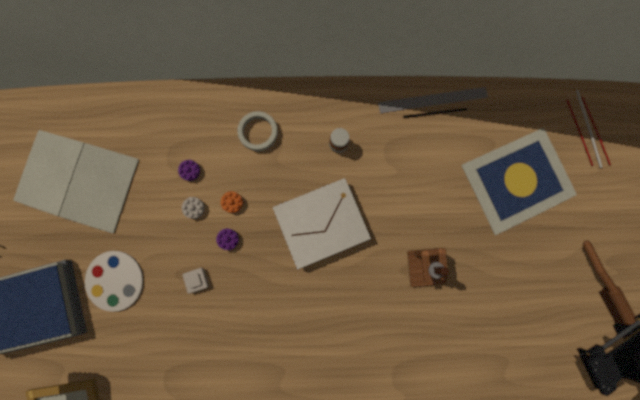

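View pics/scene0.png

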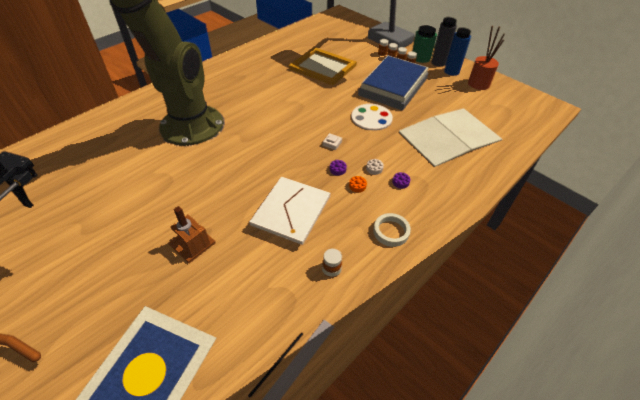

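The top view shows the brass start at (343,195), the bend at (325,231) and the end at (292,234). The white rosette is at (194,208), the boss at (196,280), and the rest with the burnisher is around (430,268). The scene view agrees.

```bash
python3 - <<'E'
from h import *
np.set_printoptions(precision=4,suppress=True)
t=np.load("pics/top0.npy",allow_pickle=True).item();s=np.load("pics/scene0.npy",allow_pickle=True).item()
for u in[(343,195),(325,231),(292,234)]: print("seam",onplane(t,u,.038))
hsv=cv2.cvtColor(t["pixels"],cv2.COLOR_RGB2HSV)
m=((hsv[...,1]<60)&(hsv[...,2]>110)).astype(np.uint8)
def comp(x0,y0,x1,y1,z,mm):
    w=np.zeros_like(mm);w[y0:y1,x0:x1]=mm[y0:y1,x0:x1]
    c=max(cv2.findContours(w,cv2.RETR_EXTERNAL,cv2.CHAIN_APPROX_NONE)[0],key=cv2.contourArea)
    r=cv2.minAreaRect(c);print(r,cv2.contourArea(c),onplane(t,r[0],z));return c
comp(175,190,211,228,.02,m); c=comp(265,170,380,275,.038,m)
b=cv2.boxPoints(cv2.minAreaRect(c));print(onplane(t,b,.038))
comp(176,262,215,300,.028,m)
a=cv2.resize(t["pixels"][235:300,395:460],(390,390),interpolation=cv2.INTER_CUBIC)
b=cv2.resize(s["pixels"][200:265,160:225],(390,390),interpolation=cv2.INTER_CUBIC)
cv2.imwrite("pics/rest.png",np.hstack([a,b])[...,::-1])
p=cv2.resize(t["pixels"][175:275,265:380],(690,600),interpolation=cv2.INTER_CUBIC);cv2.imwrite("pics/pan.png",p[...,::-1])
E
```

```text
seam [[ 0.622 -0.078  0.038]]
seam [[ 0.5353 -0.0323  0.038 ]]
seam [[0.5295 0.0471 0.038 ]]
((192.0, 207.0), (18.0, 18.0), 90.0) 236.0 [[0.6013 0.2961 0.02  ]]
((321.20733642578125, 223.078125), (66.37457275390625, 79.2737808227539), 67.93209838867188) 5053.0 [[ 0.5545 -0.0236  0.038 ]]
[[ 0.5952  0.0949  0.038 ]
 [ 0.6654 -0.0853  0.038 ]
 [ 0.5139 -0.1414  0.038 ]
 [ 0.4466  0.0364  0.038 ]]
((194.55001831054688, 280.1500244140625), (19.60611915588379, 19.28989028930664), 71.56504821777344) 340.5 [[0.4223 0.2849 0.028 ]]
```

View pics/rest.png

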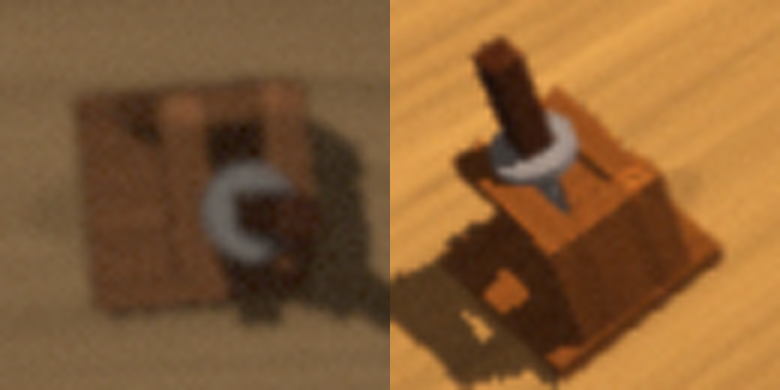

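The rest's slot runs roughly along world x: the post is on the +x side and it opens toward the robot. The collar centre is near top pixel (437,270).

```bash
python3 - <<'E'
from h import *
np.set_printoptions(precision=4,suppress=True)
t=np.load("pics/top0.npy",allow_pickle=True).item();s=np.load("pics/scene0.npy",allow_pickle=True).item()
print(onplane(t,(437.2,270.3),.086),onplane(s,(160+538/6,200+150/6),.086),onplane(s,(160+497/6,200+47/6),.146))
w=grab("wrist");print(np.array(w["T_tool_cam"]),w["camera_matrix"],w["k1"])
T=w["cam_to_world"];print(T)
E
```

```text
[[ 0.4368 -0.287   0.086 ]] [[ 0.5597 -0.168   0.086 ]] [[ 0.5477 -0.1709  0.146 ]]
[[ 0.0001 -0.9671 -0.2545  0.0698]
 [ 1.      0.0002 -0.0003  0.    ]
 [ 0.0003 -0.2545  0.9671 -0.1847]
 [ 0.      0.      0.      1.    ]] [[351.9095   0.     316.9753]
 [  0.     351.9095 196.5406]
 [  0.       0.       1.    ]] 0.015248270183751418
[[ 0.4421 -0.8672 -0.2293  0.3498]
 [-0.897  -0.428  -0.1108 -0.552 ]
 [-0.002   0.2546 -0.967   0.3843]
 [ 0.      0.      0.      1.    ]]
```

View pics/pan.png

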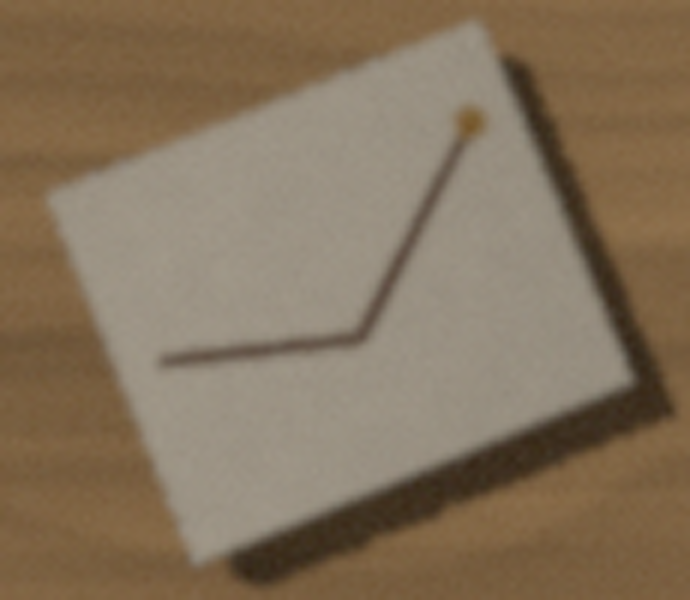

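The panel crop shows the disc at (470,122), the bend at (360,340) and the end at (160,362). I used the wrong crop offset for the scene ray, so the top estimate of about (0.437,-0.287) stands. Moving above the rest for a wrist view.

carry_out --pt "0 0 -6 2 4.3 3 1" --pt "0 0 -12 4 8.6 5 1" --pt "0 0 -18 6 12.9 5 1" --pt "0 0 -21 8 17.2 5 1" --pt "0 0 -21 10 21.5 5 1" --pt "0 0 -21 12 25.6 5 1" --pt "0 0 -21 14.3 29.6 5 1" --pt "0 0 -21 14.3 29.6 5 1" --pt "0 0 -21 14.3 29.6 5 1" --pt "0 0 -21 14.3 29.6 5 1"

```text
time: 1.15
position: [0.4294, -0.2884, 0.2503]
tool_rot: [3.138, 0.14, -0.001]
ft_force: [0.1, -0.8, -0.0]
grip_width: 0.998
grip_force: 0.0
```

```bash
python3 - <<'E'
from h import *
np.set_printoptions(precision=4,suppress=True)
s0=np.load("pics/scene0.npy",allow_pickle=True).item()
print(onplane(s0,(184.7,225),.086),onplane(s0,(177.8,207.8),.146))
w=grab("wrist");np.save("pics/w1.npy",w,allow_pickle=True);save(w,"pics/w1.png")
s=ctrl.get_state();print(s["time"],s["position"],s["tool_rot"],s["qd"].max())
print(project(w,[[.437,-.287,.086],[.437,-.287,.146]]))
E
```

```text
[[ 0.4448 -0.2866  0.086 ]] [[ 0.4373 -0.2847  0.146 ]]
1.2 [ 0.4293 -0.2887  0.2503] [ 3.1383  0.1389 -0.0011] 0.006034865576896982
[[316.4386 167.6305]
 [316.3578 180.2211]]
```

View pics/w1.png

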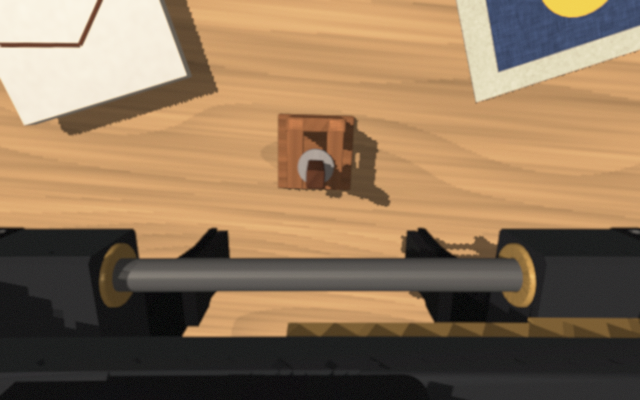

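The collar is at about (315,166). The rest is aligned with the image, so it sits at nearly the same yaw as the tool (5°). I'll take a zoomed crop for the handle's flats.

```bash
python3 - <<'E'
from h import *
np.set_printoptions(precision=4,suppress=True)
w=np.load("pics/w1.npy",allow_pickle=True).item()
c=w["pixels"][105:205,265:395];cv2.imwrite("pics/w1c.png",cv2.resize(c,(780,600),interpolation=cv2.INTER_CUBIC)[...,::-1])
E
```

```text
(no output)
```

View pics/w1c.png

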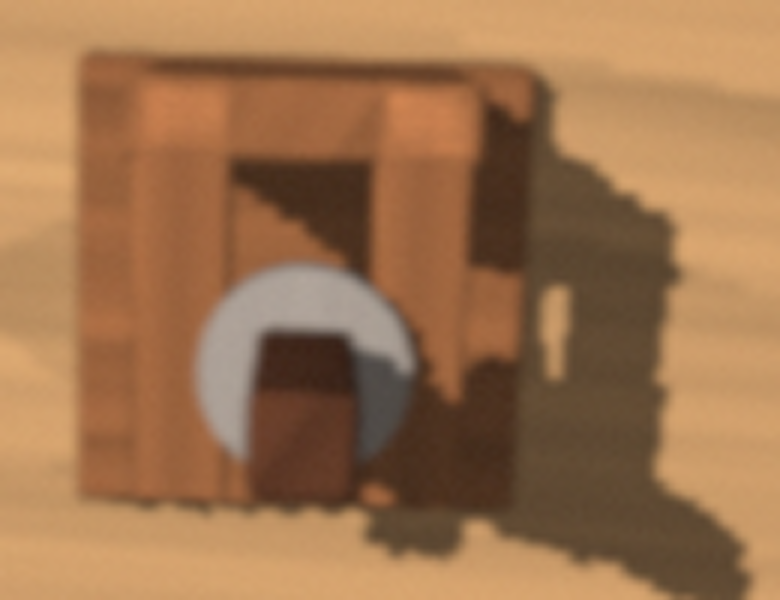

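```bash
python3 - <<'E'
from h import *
np.set_printoptions(precision=4,suppress=True)
w=np.load("pics/w1.npy",allow_pickle=True).item()
f=lambda u,z:print(u,onplane(w,[(265+u[0]/6,105+u[1]/6)],z))
f((304,443),.146);f((306,372),.086);f((302,158),.08);f((355,77),.08)
f((80,55),.012);f((80,497),.012);f((530,68),.012)
E
```

```text
(304, 443) [[ 0.4381 -0.2863  0.146 ]]
(306, 372) [[ 0.4376 -0.2865  0.086 ]]
(302, 158) [[ 0.4722 -0.2827  0.08  ]]
(355, 77) [[ 0.486  -0.2902  0.08  ]]
(80, 55) [[ 0.4829 -0.2381  0.012 ]]
(80, 497) [[ 0.3945 -0.2435  0.012 ]]
(530, 68) [[ 0.4883 -0.3257  0.012 ]]
```

carry_out --pt "0 0 -1.5 0.8 0.15 -3.5 1" --pt "0 0 -1.5 0.8 0.15 -7 1" --pt "0 0 -1.5 0.8 0.15 -10.5 1" --pt "0 0 -1.5 0.8 0.15 -13.5 1" --pt "0 0 -1.5 0.8 0.15 -15.2 1" --pt "0 0 -1.5 0.8 0.15 -15.2 1" --pt "0 0 -1.5 0.8 0.15 -15.2 0.15" --pt "0 0 -1.5 0.8 0.15 -15.2 0" --pt "0 0 -1.5 0.8 0.15 -15.2 0" --pt "0 0 -1.5 0.8 0.15 -15.2 0" --pt "0 0 -1.5 0.8 0.15 -15.2 0" --pt "0 0 -1.5 0.8 0.15 -15.2 0" --squeeze 35

```text
time: 2.4
position: [0.4384, -0.2857, 0.0989]
tool_rot: [3.14, 0.102, 0.001]
ft_force: [-0.4, 0.2, -0.5]
grip_width: 0.54
grip_force: 0.0
```

carry_out --pt "0 0 0 0 0 0 0" --pt "0 0 0 0 0 0 0" --pt "0 0 0 0 0 0 0" --pt "0 0 0 0 0 0 0" --pt "0 0 0 0 0 0 0" --pt "0 0 0 0 0 0 0" --pt "0 0 0 0 0 0 0" --pt "0 0 0 0 0 0 0" --squeeze 45

```text
time: 3.2
position: [0.4382, -0.2856, 0.0985]
tool_rot: [3.14, 0.102, -0.0]
ft_force: [-0.7, 0.1, -0.8]
grip_width: 0.181
grip_force: 45.0
```

carry_out --pt "0 0 0 0 0 3 0" --pt "0 0 0 0 0 6.5 0" --pt "0 0 0 0 0 10 0" --pt "0 0 0 0 0 12 0" --pt "0 0 0 2 4 12 0" --pt "0 0 0 4 8.5 12 0" --pt "0 0 0 6 13 12 0" --pt "0 0 0 8 17.5 12 0" --pt "0 0 0 10 22 10.5 0" --pt "0 0 0 11.5 24.5 9 0" --pt "0 0 0 11.5 24.5 8 0" --pt "0 0 0 11.5 24.5 8 0"

```text
time: 4.4
position: [0.5518, -0.0401, 0.1765]
tool_rot: [-3.139, -0.105, 0.007]
ft_force: [-1.1, -0.8, -1.8]
grip_width: 0.181
grip_force: 45.0
```

```bash
python3 - <<'E'
from h import *
np.set_printoptions(precision=4,suppress=True)
for i in range(3): 
    w=grab("wrist")
np.save("pics/w2.npy",w,allow_pickle=True);save(w,"pics/w2.png")
s=ctrl.get_state();print(s["time"],s["position"],s["tool_rot"],s["grip_force"],s["ft_force"])
E
```

```text
4.55 [ 0.5531 -0.0425  0.179 ] [3.1391 0.098  0.0001] 44.97497619129717 [ 0.429  -0.2228 -1.43  ]
```

View pics/w2.png

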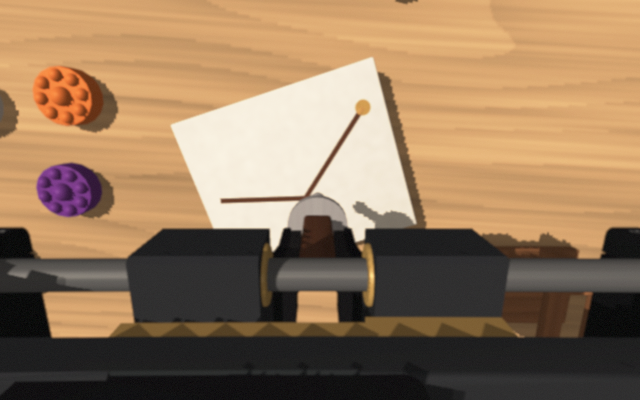

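The tip is hidden behind the collar (about (317,215)). The seam is visible from the disc at (363,107), past the bend near (306,197), to the end at (222,201).

```bash
cat > seam.py <<'E'
from h import *
np.set_printoptions(precision=4,suppress=True)
def legs(d,mask,box_a,box_b):
    out=[]
    for x0,y0,x1,y1 in(box_a,box_b):
        v,u=np.nonzero(mask[y0:y1,x0:x1]);P=onplane(d,np.c_[u+x0,v+y0],.038)[:,:2]
        vx,vy,cx,cy=cv2.fitLine(P.astype(np.float32),cv2.DIST_HUBER,0,1e-4,1e-4).ravel()
        e=np.array([vx,vy]);t=(P-[cx,cy])@e;out.append((np.array([cx,cy]),e,t.min(),t.max(),len(P)))
    (c1,e1,*_),(c2,e2,*_)=out
    a=np.linalg.solve(np.c_[e1,-e2],c2-c1);return out,c1+a[0]*e1
for n,ba,bb in(("w2",(310,118,356,185),(215,190,285,210)),("top0",(327,201,341,226),(295,226,321,238))):
    d=np.load(f"pics/{n}.npy",allow_pickle=True).item()
    g=cv2.cvtColor(d["pixels"],cv2.COLOR_RGB2GRAY).astype(float);x0,y0,x1,y1=ba
    m=g<(.75*np.median(g[min(ba[1],bb[1]):max(ba[3],bb[3]),min(ba[0],bb[0]):max(ba[2],bb[2])]))
    o,b=legs(d,m,ba,bb)
    print(n,"bend",b)
    for c,e,t0,t1,k in o: print(k,"dir",e,"ends",c+t0*e,c+t1*e)
    hs=cv2.cvtColor(d["pixels"],cv2.COLOR_RGB2HSV)
    bm=((hs[...,1]>90)&(hs[...,0]>12)&(hs[...,0]<30)).astype(np.uint8)
    X0,Y0,X1,Y1=(350,95,376,120) if n=="w2" else (335,187,351,203)
    v,u=np.nonzero(bm[Y0:Y1,X0:X1]);uv=(u.mean()+X0,v.mean()+Y0);print("disc",uv,len(u),onplane(d,uv,.038))
w=np.load("pics/w2.npy",allow_pickle=True).item()
h=cv2.cvtColor(w["pixels"],cv2.COLOR_RGB2HSV)
T=w["cam_to_world"]
# collar outline expected if axis at TCP
s=ctrl.get_state();p=s["position"]
th=np.linspace(0,2*np.pi,13)[:-1]
for dz in(-.0125,):
    print(project(w,np.c_[p[0]+.018*np.cos(th),p[1]+.018*np.sin(th),np.full(12,p[2]+dz)])[[11,0,1]],project(w,np.c_[p[0],p[1]+.018,p[2]+dz]),project(w,np.c_[p[0],p[1]-.018,p[2]+dz]))
cv2.imwrite("pics/w2c.png",cv2.resize(w["pixels"][180:255,270:370],(800,600),interpolation=cv2.INTER_CUBIC)[...,::-1])
E
python3 seam.py
```

```text
w2 bend [ 0.5347 -0.0316]
415 dir [ 0.881 -0.473] ends [ 0.5477 -0.0386] [ 0.6119 -0.073 ]
325 dir [ 0.0931 -0.9957] ends [0.5272 0.0484] [ 0.5329 -0.012 ]
disc (np.float64(362.18918918918916), np.float64(107.25405405405405)) 185 [[ 0.6218 -0.0784  0.038 ]]
top0 bend [ 0.5354 -0.0309]
54 dir [ 0.879  -0.4769] ends [ 0.5492 -0.0383] [ 0.6076 -0.07  ]
51 dir [ 0.0961 -0.9954] ends [0.5285 0.0401] [ 0.5344 -0.0204]
disc (np.float64(343.2), np.float64(194.45)) 20 [[ 0.6234 -0.0786  0.038 ]]
[[334.9251 200.9537]
 [319.7054 195.9956]
 [303.9218 199.0716]] [[287.2622 223.6038]] [[348.0989 227.2234]]
```

View pics/w2c.png

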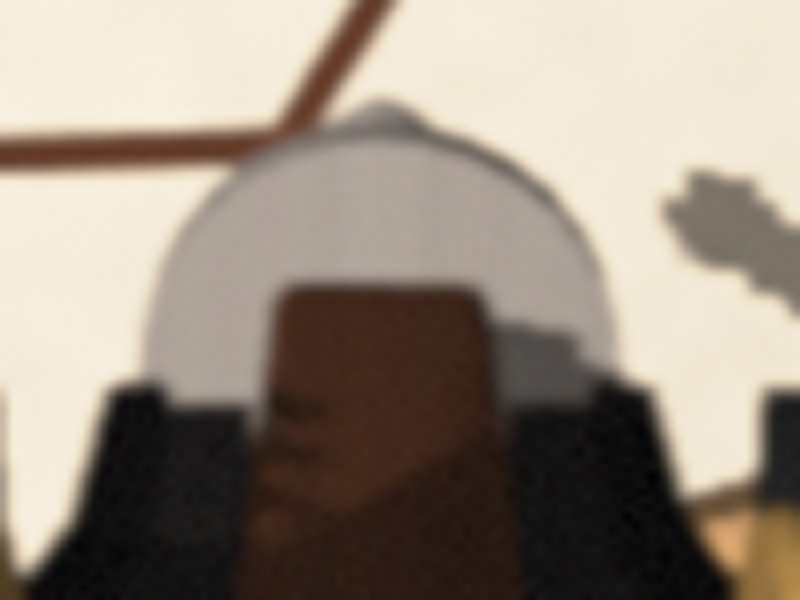

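The ball's edge peeks out beyond the collar at about (318,192.5), so the tip can be compared with the seam in one image. I'll lower it to just above the panel beside the bend for that check.

carry_out --pt "0 0 0 -1.2 -0.2 -2 0" --pt "0 0 0 -2.3 -0.3 -4 0" --pt "0 0 0 -2.3 -0.3 -5.2 0" --pt "0 0 0 -2.3 -0.3 -5.6 0" --pt "0 0 0 -2.3 -0.3 -5.6 0" --pt "0 0 0 -2.3 -0.3 -5.6 0"

```text
time: 5.15
position: [0.5314, -0.0437, 0.1236]
tool_rot: [3.14, 0.102, 0.003]
ft_force: [-0.2, -0.2, -0.7]
grip_width: 0.179
grip_force: 45.0
```

```bash
python3 - <<'E'
from h import *
np.set_printoptions(precision=4,suppress=True)
P=[];F=[];Rv=[]
for i in range(8):
    s=ctrl.get_state();P.append(s["position"]);F.append(s["ft_force"]);Rv.append(R.from_rotvec(s["tool_rot"]).as_matrix()[:,2]);w=grab("wrist" if i!=6 else "scene")
    if i==6: save(w,"pics/s3.png");np.save("pics/s3.npy",w,allow_pickle=True)
print(np.mean(P,0),np.std(P,0),np.mean(F,0),np.std(F,0),np.mean(Rv,0))
p=np.mean(P,0);T=np.eye(4);T[:3,:3]=R.from_rotvec(s["tool_rot"]).as_matrix();T[:3,3]=p
w["cam_to_world"]=T@np.array(w["T_tool_cam"]);np.save("pics/w3.npy",w,allow_pickle=True)
tip=p-[0,0,.0785];print("tip pred",project(w,tip),"ball c",project(w,tip+[0,0,.006]),"ball edge",project(w,tip+[.0055,0,.0084]))
sc=np.load("pics/s3.npy",allow_pickle=True).item();print("scene tip",project(sc,tip))
a=cv2.resize(w["pixels"][165:240,270:370],(800,600),interpolation=cv2.INTER_CUBIC);cv2.imwrite("pics/w3c.png",a[...,::-1])
E
```

```text
[ 0.531  -0.0436  0.1233] [0.0003 0.0001 0.0003] [ 0.3222  0.1674 -1.499 ] [0.3881 0.3403 0.4649] [ 0.0013 -0.0001 -1.    ]
tip pred [[317.2717 197.1666]] ball c [[317.2797 199.1939]] ball edge [[317.766  192.9407]]
scene tip [[279.8734 203.5529]]
```

View pics/w3c.png

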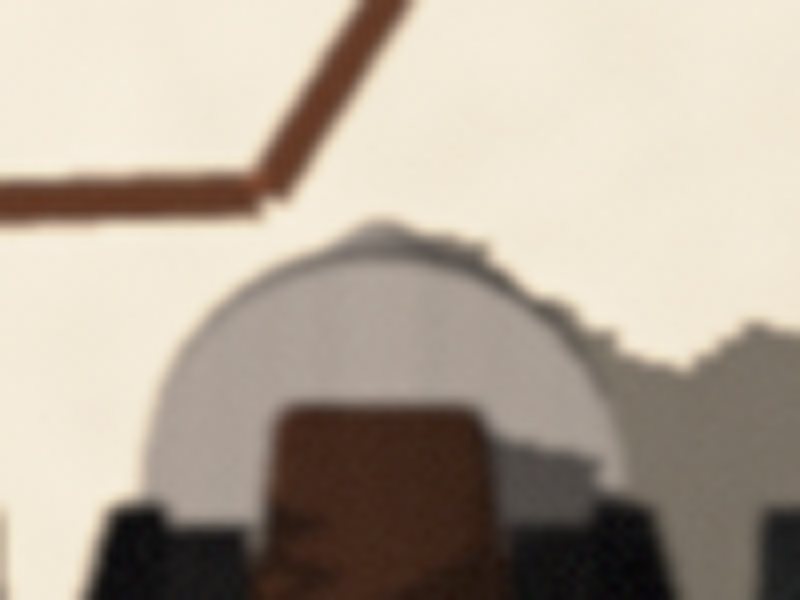

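The ball edge appears at (317.9,192.5), against a predicted (317.8,192.9), so the tip lies on the tool axis. The bend shows near (303,189). Fitting the legs in this near view.

```bash
sed -i '/^for n,ba/,$d' seam.py; python3 - <<'E'
from seam import *
w=np.load("pics/w3.npy",allow_pickle=True).item()
g=cv2.cvtColor(w["pixels"],cv2.COLOR_RGB2GRAY).astype(float);hs=cv2.cvtColor(w["pixels"],cv2.COLOR_RGB2HSV)
m=(hs[...,1]>90)&(g<150)
v,u=np.nonzero(m[60:200,200:400]);print(u.min()+200,u.max()+200,v.min()+60,v.max()+60)
ba=(308,90,360,183);bb=(215,180,298,200)
o,b=legs(w,m,ba,bb);print("bend",b)
for c,e,t0,t1,k in o: print(k,e,c+t0*e,c+t1*e)
bm=((hs[...,1]>90)&(hs[...,2]>150)).astype(np.uint8)
n,l,st,ce=cv2.connectedComponentsWithStats(bm[40:130,330:420]);
for i in range(1,n):
    if 100<st[i,4]<600: print("disc",st[i],onplane(w,ce[i]+[330,40],.038))
E
```

```text
201 370 84 194
bend [ 0.5353 -0.0318]
431 [ 0.8828 -0.4697] [ 0.5414 -0.035 ] [ 0.6082 -0.0706]
370 [ 0.0981 -0.9952] [0.5285 0.0373] [ 0.5348 -0.0274]
disc [ 70   0  20  68 576] [[ 0.6338 -0.1064  0.038 ]]
disc [ 35  27  18  20 290] [[ 0.6225 -0.0784  0.038 ]]
```

carry_out --pt "0 0 0 2.5 -1 0.3 0" --pt "0 0 0 5.5 -2 0.3 0" --pt "0 0 0 8.2 -3.1 0.2 0" --pt "0 0 0 9.1 -3.45 0 0" --pt "0 0 0 9.12 -3.47 -0.3 0" --pt "0 0 0 9.12 -3.47 -0.5 0" --pt "0 0 0 9.12 -3.47 -0.65 0" --pt "0 0 0 9.12 -3.47 -0.8 0" --pt "0 0 0 9.12 -3.47 -0.9 0" --pt "0 0 0 9.12 -3.47 -0.95 0" --pt "0 0 0 9.12 -3.47 -0.95 0" --pt "0 0 0 9.12 -3.47 -0.95 0"

```text
time: 6.75
position: [0.6215, -0.0782, 0.1134]
tool_rot: [3.14, 0.102, 0.0]
ft_force: [-0.3, 0.3, 0.3]
grip_width: 0.181
grip_force: 45.0
```

```bash
python3 - <<'E'
from h import *
np.set_printoptions(precision=4,suppress=True)
P=[];F=[]
for i in range(6):
    s=ctrl.get_state();P.append(s["position"]);F.append(s["ft_force"]);w=grab("wrist")
s=ctrl.get_state();print(np.mean(P,0),np.std(P,0),np.mean(F,0),s["time"])
E
```

```text
[ 0.6215 -0.0782  0.1133] [0.     0.     0.0001] [-0.9134  0.5544  1.011 ] 7.05
```

carry_out --pt "0 0 0 -0.2 0.11 0 0" --pt "0 0 0 -0.6 0.32 0 0" --pt "0 0 0 -1.0 0.54 0 0" --pt "0 0 0 -1.4 0.75 0 0" --pt "0 0 0 -1.8 0.97 0 0" --pt "0 0 0 -2.2 1.18 0 0" --pt "0 0 0 -2.6 1.4 0 0" --pt "0 0 0 -3.0 1.61 0 0" --pt "0 0 0 -3.4 1.83 0 0" --pt "0 0 0 -3.8 2.04 0 0" --pt "0 0 0 -4.1 2.2 0 0" --pt "0 0 0 -4.3 2.31 0 0"

```text
time: 8.25
position: [0.5781, -0.055, 0.1131]
tool_rot: [3.14, 0.102, -0.0]
ft_force: [1.5, -0.0, 1.3]
grip_width: 0.179
grip_force: 45.0
```

```bash
python3 - <<'E'
from h import *
np.set_printoptions(precision=4,suppress=True)
P=[];F=[]
for i in range(4):
    w=grab("wrist");s=ctrl.get_state();P.append(s["position"]);F.append(s["ft_force"])
print(np.mean(P,0),np.std(P,0),np.mean(F,0),s["time"])
tip=np.mean(P,0)[:2]+[.0003,-.0001];a=np.array([.6225,-.0784]);b=np.array([.5353,-.0318]);e=(b-a)/np.linalg.norm(b-a)
print("along",(tip-a)@e,"perp",e[0]*(tip-a)[1]-e[1]*(tip-a)[0],"to bend",b-tip)
E
```

```text
[ 0.5779 -0.0548  0.113 ] [0.0001 0.     0.0001] [-0.3842  0.1785  1.4069] 8.45
along 0.05013521229333627 perp 0.00019003370720051954 to bend [-0.0429  0.0231]
```

carry_out --pt "0 0 0 -0.2 0.11 0 0" --pt "0 0 0 -0.6 0.32 0 0" --pt "0 0 0 -1.0 0.54 0 0" --pt "0 0 0 -1.4 0.75 0 0" --pt "0 0 0 -1.8 0.97 0 0" --pt "0 0 0 -2.2 1.18 0 0" --pt "0 0 0 -2.6 1.4 0 0" --pt "0 0 0 -3.0 1.62 0 0" --pt "0 0 0 -3.4 1.83 0 0" --pt "0 0 0 -3.8 2.05 0 0" --pt "0 0 0 -4.1 2.21 0 0" --pt "0 0 0 -4.29 2.31 0 0"

```text
time: 9.65
position: [0.5352, -0.0319, 0.1131]
tool_rot: [3.14, 0.103, -0.0]
ft_force: [1.0, -0.4, 0.7]
grip_width: 0.182
grip_force: 45.0
```

```bash
python3 - <<'E'
from h import *
np.set_printoptions(precision=4,suppress=True)
P=[];F=[]
for i in range(4):
    w=grab("wrist");s=ctrl.get_state();P.append(s["position"]);F.append(s["ft_force"])
print(np.mean(P,0),np.std(P,0),np.mean(F,0),s["time"])
tip=np.mean(P,0)[:2]+[.0003,-.0001]
print("to bend",np.array([.5353,-.0318])-tip,"to end",np.array([.5274,.0488])-tip)
E
```

```text
[ 0.535  -0.0318  0.113 ] [0.     0.     0.0001] [ 0.1305 -0.4157  1.0611] 9.85
to bend [-0.      0.0001] to end [-0.0079  0.0807]
```

carry_out --pt "0 0 0 -0.02 0.2 0 0" --pt "0 0 0 -0.06 0.6 0 0" --pt "0 0 0 -0.1 1.0 0 0" --pt "0 0 0 -0.14 1.4 0 0" --pt "0 0 0 -0.18 1.8 0 0" --pt "0 0 0 -0.22 2.2 0 0" --pt "0 0 0 -0.25 2.6 0 0" --pt "0 0 0 -0.29 3.0 0 0" --pt "0 0 0 -0.33 3.4 0 0" --pt "0 0 0 -0.37 3.8 0 0" --pt "0 0 0 -0.41 4.2 0 0" --pt "0 0 0 -0.43 4.4 0 0"

```text
time: 11.05
position: [0.5312, 0.0126, 0.1131]
tool_rot: [-3.14, -0.103, 0.0]
ft_force: [0.2, -1.0, 1.5]
grip_width: 0.181
grip_force: 45.0
```

carry_out --pt "0 0 0 -0.02 0.2 0 0" --pt "0 0 0 -0.06 0.6 0 0" --pt "0 0 0 -0.1 1.0 0 0" --pt "0 0 0 -0.14 1.4 0 0" --pt "0 0 0 -0.18 1.8 0 0" --pt "0 0 0 -0.22 2.2 0 0" --pt "0 0 0 -0.25 2.6 0 0" --pt "0 0 0 -0.29 3.0 0 0" --pt "0 0 0 -0.33 3.4 0 0" --pt "0 0 0 -0.36 3.68 0 0" --pt "0 0 0 -0.36 3.68 0 0" --pt "0 0 0 -0.36 3.68 0 0"

```text
time: 12.25
position: [0.5276, 0.0496, 0.1131]
tool_rot: [-3.139, -0.103, 0.0]
ft_force: [-0.0, 0.9, 1.2]
grip_width: 0.181
grip_force: 45.0
```

```bash
python3 - <<'E'
from h import *
np.set_printoptions(precision=4,suppress=True)
P=[];F=[]
for i in range(4):
    w=grab("wrist");s=ctrl.get_state();P.append(s["position"]);F.append(s["ft_force"])
np.save("pics/w4.npy",w,allow_pickle=True);save(w,"pics/w4.png")
print(np.mean(P,0),np.std(P,0),np.mean(F,0),s["time"],s["tool_rot"])
tip=np.mean(P,0)[:2]+[.0003,-.0001]
print("to end",np.array([.5274,.0488])-tip)
E
```

```text
[0.5276 0.0494 0.1131] [0.     0.0001 0.    ] [-0.0346  1.7946  0.9885] 12.45 [-3.1391 -0.1024  0.0002]
to end [-0.0005 -0.0005]
```

View pics/w4.png

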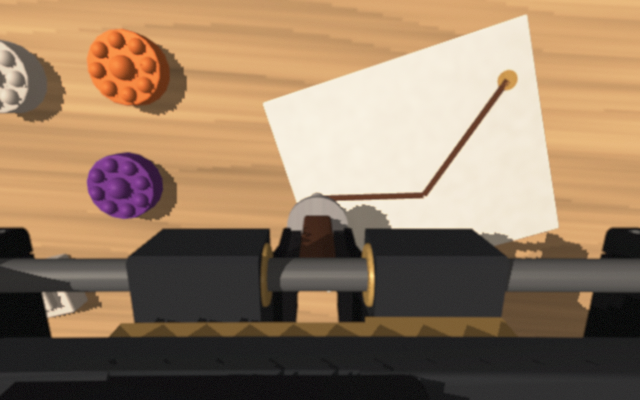

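The tip is at the end of the line, at about (318,195). Now I'll lift and carry the burnisher back over the fork.

carry_out --pt "0 0 0 0 0 2 0" --pt "0 0 0 0 0 6 0" --pt "0 0 0 0 0 10.5 0" --pt "0 0 0 -1 -4 10.5 0" --pt "0 0 0 -2.2 -8.5 10.5 0" --pt "0 0 0 -3.4 -13 10.5 0" --pt "0 0 0 -4.6 -17.5 10.5 0" --pt "0 0 0 -5.8 -22 10.5 0" --pt "0 0 0 -7 -26.5 10.5 0" --pt "0 0 0 -8.2 -31 10.5 0" --pt "0 0 0 -8.94 -33.5 10.5 0" --pt "0 0 0 -8.94 -33.5 10.5 0"

```text
time: 13.65
position: [0.435, -0.2917, 0.2171]
tool_rot: [3.139, 0.088, -0.004]
ft_force: [-0.3, 0.8, -1.3]
grip_width: 0.181
grip_force: 45.0
```

```bash
python3 - <<'E'
from h import *
np.set_printoptions(precision=4,suppress=True)
P=[];F=[]
for i in range(4):
    w=grab("wrist")
    s=ctrl.get_state();P.append(s["position"]);F.append(s["ft_force"])
print(P,np.mean(F,0),s["time"])
print("move",np.array([.4379,-.2862,.0990])-P[-1])
E
```

```text
[array([ 0.4365, -0.2885,  0.2172]), array([ 0.4376, -0.2865,  0.2173]), array([ 0.4383, -0.2854,  0.2175]), array([ 0.4386, -0.2849,  0.2177])] [ 0.3786  0.3223 -1.4229] 13.85
move [-0.0007 -0.0013 -0.1187]
```

carry_out --pt "0 0 0 -0.05 -0.1 -2 0" --pt "0 0 0 -0.05 -0.1 -5 0" --pt "0 0 0 -0.05 -0.1 -8 0" --pt "0 0 0 -0.05 -0.1 -10 0" --pt "0 0 0 -0.05 -0.1 -11 0" --pt "0 0 0 -0.05 -0.1 -11.4 0" --pt "0 0 0 -0.05 -0.1 -11.6 0" --pt "0 0 0 -0.05 -0.1 -11.7 0" --pt "0 0 0 -0.05 -0.1 -11.8 0" --pt "0 0 0 -0.05 -0.1 -11.85 0" --pt "0 0 0 -0.05 -0.1 -11.85 0"

```text
time: 14.95
position: [0.4379, -0.2875, 0.1]
tool_rot: [3.139, 0.102, 0.001]
ft_force: [-0.3, 0.5, -1.9]
grip_width: 0.179
grip_force: 45.0
```

```bash
python3 - <<'E'
from h import *
np.set_printoptions(precision=4,suppress=True)
F=[]
for i in range(4):
    w=grab("wrist");s=ctrl.get_state();F.append(s["ft_force"])
print(s["position"],np.mean(F,0),s["time"])
E
```

```text
[ 0.4378 -0.2874  0.0997] [ 0.3013  0.3914 -1.4471] 15.15
```

carry_out --pt "0 0 0 0 0.15 0 0" --pt "0 0 0 0 0.15 -0.08 0" --pt "0 0 0 0 0.15 -0.13 0" --pt "0 0 0 0 0.15 -0.13 0" --pt "0 0 0 0 0.15 -0.13 0.25" --pt "0 0 0 0 0.15 -0.13 0.4" --pt "0 0 0 0 0.15 -0.13 0.7" --pt "0 0 0 0 0.15 -0.13 0.9" --pt "0 0 0 0 0.15 -0.13 0.9" --pt "0 0 0 0 0.15 -0.13 0.9" --pt "0 0 0 0 0.15 -0.13 0.9"

```text
time: 16.25
position: [0.4378, -0.2858, 0.0983]
tool_rot: [3.14, 0.102, -0.0]
ft_force: [0.0, 0.1, 0.3]
grip_width: 0.712
grip_force: 0.0
```

carry_out --pt "0 0 0 0 0 2 0.9" --pt "0 0 0 0 0 6 0.9" --pt "0 0 0 0 0 10 0.9" --pt "0 0 1.5 -0.85 -0.2 14 1" --pt "0 0 1.5 -0.85 -0.2 15.2 1" --pt "0 0 1.5 -0.85 -0.2 15.2 1" --pt "0 0 1.5 -0.85 -0.2 15.2 1" --pt "0 0 1.5 -0.85 -0.2 15.2 1"

```text
time: 17.05
position: [0.4285, -0.2871, 0.2481]
tool_rot: [-3.136, -0.144, 0.005]
ft_force: [0.3, -0.0, -0.3]
grip_width: 0.998
grip_force: 0.0
```

```bash
cat > bur.py <<'E'
from h import *
np.set_printoptions(precision=4,suppress=True)
def collar(w):
    hs=cv2.cvtColor(w["pixels"],cv2.COLOR_RGB2HSV)
    m=(hs[...,1]<50)&(hs[...,2]>90);x0,y0=285,135
    v,u=np.nonzero(m[y0:190,x0:350]);c,r=cv2.minEnclosingCircle(np.c_[u+x0,v+y0].astype(np.float32))
    return len(u),c,r,onplane(w,c,.086)
if __name__=="__main__":
    print(collar(np.load("pics/w1.npy",allow_pickle=True).item()))
    w=grab("wrist");w=grab("wrist");print(collar(w));np.save("pics/w5.npy",w,allow_pickle=True)
    a=np.load("pics/w1.npy",allow_pickle=True).item()["pixels"];df=cv2.absdiff(a,w["pixels"])[100:210,265:400].max(2)
    print("diff>60 px",(df>60).sum(),ctrl.get_state()["position"],ctrl.get_state()["time"])
    t=grab("top");t0=np.load("pics/top0.npy",allow_pickle=True).item()
    np.save("pics/top5.npy",t,allow_pickle=True)
    d=cv2.absdiff(t["pixels"],t0["pixels"]).max(2);n,l,st,c=cv2.connectedComponentsWithStats((d>50).astype(np.uint8))
    print(st[1:][st[1:,4]>15])
E
python3 bur.py
```

```text
(436, (315.62646484375, 166.41244506835938), 17.540340423583984, array([[ 0.4382, -0.2861,  0.086 ]]))
(445, (317.0041809082031, 165.72384643554688), 17.640180587768555, array([[ 0.4382, -0.2856,  0.086 ]]))
diff>60 px 172 [ 0.4286 -0.2872  0.2484] 17.15
[[  434   241   181   159 14031]
 [  585   240    55    74  1372]
 [  431   266     8    12    40]
 [  615   323     7     9    26]
 [  611   336    29    40   439]
 [  580   346    22    42   392]
 [  602   354     9     5    21]
 [  631   365     9    15    91]
 [  581   383    54    17   366]
 [  633   387     7    13    45]]
```

The burnisher is back at its original spot, with the collar at (0.438,-0.286). Now to the rosette for a wrist view.

carry_out --pt "0 0 4 1 4 0 1" --pt "0 0 8 2.3 8.8 0 1" --pt "0 0 12 3.6 13.6 0 1" --pt "0 0 16 4.9 18.4 0 1" --pt "0 0 20 6.2 23.2 0 1" --pt "0 0 24 7.5 28 0 1" --pt "0 0 28 8.8 32.8 0 1" --pt "0 0 32 10.1 37.6 0 1" --pt "0 0 36 11.4 42.4 0 1" --pt "0 0 40 12.7 47.2 0 1" --pt "0 0 40 14 52 0 1" --pt "0 0 40 15.3 56.2 0 1"

```text
time: 18.4
position: [0.5821, 0.2767, 0.2494]
tool_rot: [-2.899, -1.209, 0.002]
ft_force: [0.4, -0.3, 1.1]
grip_width: 1.0
grip_force: 0.0
```

carry_out --pt "0 0 0 1 1.5 0 1" --pt "0 0 0 1 1.5 0 1" --pt "0 0 0 1 1.5 0 1" --pt "0 0 0 1 1.5 0 1"

```text
time: 18.8
position: [0.5924, 0.2874, 0.25]
tool_rot: [2.9, 1.205, -0.001]
ft_force: [0.9, 0.4, 0.5]
grip_width: 1.001
grip_force: 0.0
```

```bash
cat > ros.py <<'E'
from h import *
np.set_printoptions(precision=4,suppress=True)
for i in range(2): w=grab("wrist")
s=ctrl.get_state();print(s["position"],s["tool_rot"],s["joint_positions"],s["time"])
np.save("pics/w6.npy",w,allow_pickle=True)
hs=cv2.cvtColor(w["pixels"],cv2.COLOR_RGB2HSV)
print("pred",project(w,[.601,.296,.02]))
m=((hs[...,1]<70)&(hs[...,2]>120)).astype(np.uint8);m[228:]=0
cs=cv2.findContours(m,cv2.RETR_EXTERNAL,cv2.CHAIN_APPROX_NONE)[0]
for c in cs:
    if cv2.contourArea(c)>300: 
        (e,ax,an)=cv2.minAreaRect(c);k,r=cv2.minEnclosingCircle(c);print("white",cv2.contourArea(c),e,ax,an,"circ",k,r,onplane(w,k,.02),onplane(w,e,.02))
for nm,lo,hi in(("orange",3,12),("purple",125,165)):
    mm=((hs[...,1]>110)&(hs[...,2]>50)&(hs[...,0]>=lo)&(hs[...,0]<=hi)).astype(np.uint8)
    for c in cv2.findContours(mm,cv2.RETR_EXTERNAL,cv2.CHAIN_APPROX_NONE)[0]:
        if cv2.contourArea(c)>300: k,r=cv2.minEnclosingCircle(c);print(nm,k,r,onplane(w,k,.02))
E
python3 ros.py
```

```text
[0.5926 0.2874 0.2505] [2.9002 1.2043 0.0002] [ 0.0351  0.4081 -0.7298  1.3295  0.2698  1.5031 -1.4549] 18.9
pred [[316.6255 154.1863]]
white 1531.5 (316.5, 153.5) (45.0, 43.0) 90.0 circ (316.0555419921875, 153.61111450195312) 22.952686309814453 [[0.601 0.297 0.02 ]] [[0.6015 0.2967 0.02  ]]
white 6281.0 (534.4732055664062, 132.39373779296875) (85.81474304199219, 94.24144744873047) 64.53665161132812 circ (532.14453125, 130.58824157714844) 48.44778060913086 [[0.7965 0.1393 0.02  ]] [[0.7972 0.1358 0.02  ]]
white 12785.0 (88.50000762939453, 135.0) (139.30003356933594, 118.08683013916016) 45.0 circ (88.0, 135.5) 69.97330474853516 [[0.4285 0.4981 0.02  ]] [[0.4294 0.498  0.02  ]]
white 517.5 (625.5, 19.0) (38.0, 27.0) 90.0 circ (625.5, 19.0) 23.307823181152344 [[0.9347 0.1658 0.02  ]] [[0.9347 0.1658 0.02  ]]
white 4198.5 (180.5, 29.5) (59.0, 139.0) 90.0 circ (180.5, 0.5) 69.50189971923828 [[0.6138 0.5126 0.02  ]] [[0.592  0.4949 0.02  ]]
orange (378.36376953125, 201.6607666015625) 22.952524185180664 [[0.6134 0.2014 0.02  ]]
purple (320.7738952636719, 244.54458618164062) 20.62111473083496 [[0.5238 0.2112 0.02  ]]
purple (368.0040588378906, 85.79268646240234) 24.24131965637207 [[0.6963 0.3098 0.02  ]]
```

The rosette is at (0.601,0.297), and the diagonal grasp clears its neighbours. Descending.

carry_out --pt "0 0 0 0.4 0.5 -4 1" --pt "0 0 0 0.85 0.95 -8.5 1" --pt "0 0 0 0.85 0.95 -13 1" --pt "0 0 0 0.85 0.95 -17 1" --pt "0 0 0 0.85 0.95 -20 1" --pt "0 0 0 0.85 0.95 -22 1" --pt "0 0 0 0.85 0.95 -23.4 1" --pt "0 0 0 0.85 0.95 -24 1" --pt "0 0 0 0.85 0.95 -24 1" --pt "0 0 0 0.85 0.95 -24 1" --squeeze 6

```text
time: 19.9
position: [0.6016, 0.299, 0.0117]
tool_rot: [2.9, 1.208, 0.003]
ft_force: [0.1, 0.4, 0.8]
grip_width: 1.0
grip_force: 0.0
```

```bash
python3 - <<'E'
from h import *
np.set_printoptions(precision=4,suppress=True)
P=[]
for i in range(4): w=grab("wrist");s=ctrl.get_state();P.append(s["position"])
print(np.mean(P,0),s["ft_force"],s["time"])
E
```

```text
[0.6016 0.2992 0.0117] [-0.4739 -0.5309  0.3005] 20.1
```

carry_out --pt "0 0 0 -0.05 -0.2 -0.4 1" --pt "0 0 0 -0.05 -0.2 -0.75 1" --pt "0 0 0 -0.05 -0.2 -0.75 0.8" --pt "0 0 0 -0.05 -0.2 -0.75 0.7" --pt "0 0 0 -0.05 -0.2 -0.75 0.65" --pt "0 0 0 -0.05 -0.2 -0.75 0.6" --pt "0 0 0 -0.05 -0.2 -0.75 0.5" --pt "0 0 0 -0.05 -0.2 -0.75 0.4" --pt "0 0 0 -0.05 -0.2 -0.75 0.3" --pt "0 0 0 -0.05 -0.2 -0.75 0.3" --pt "0 0 0 -0.05 -0.2 -0.75 0.3" --squeeze 6

```text
time: 21.2
position: [0.6003, 0.2967, 0.0028]
tool_rot: [2.9, 1.208, -0.0]
ft_force: [-0.6, -1.4, 0.7]
grip_width: 0.323
grip_force: 0.0
```

```bash
python3 - <<'E'
from h import *
np.set_printoptions(precision=4,suppress=True)
w=grab("wrist");sc=grab("scene");t=grab("top");s=ctrl.get_state();print(s["position"],s["grip_width"],s["grip_force"],s["time"])
s0=np.load("pics/scene0.npy",allow_pickle=True).item();t0=np.load("pics/top0.npy",allow_pickle=True).item()
for n,d in(("w",w),("s",sc),("t",t)): np.save(f"pics/x{n}.npy",d,allow_pickle=True)
def white(d,box,smax=60,vmin=110):
    x0,y0,x1,y1=box;hs=cv2.cvtColor(d["pixels"],cv2.COLOR_RGB2HSV)
    m=((hs[...,1]<smax)&(hs[...,2]>vmin)).astype(np.uint8)[y0:y1,x0:x1]
    n,l,st,c=cv2.connectedComponentsWithStats(m)
    return [(st[i].tolist(),np.round(c[i]+[x0,y0],1).tolist(),onplane(d,c[i]+[x0,y0],.02)[0]) for i in range(1,n) if st[i,4]>20]
print("proj",project(s0,[.601,.297,.02]),project(t0,[.601,.297,.02]),project(w,[.601,.297,.02]))
print("scene0",white(s0,(355,150,395,190)));print("scene",white(sc,(300,110,450,230)))
print("top0",white(t0,(160,180,225,235)));print("top",white(t,(140,160,240,260)))
print("wrist",white(w,(100,0,640,400),70,120))
E
```

```text
[0.6003 0.2967 0.0028] 0.30816740571453793 0.0 21.35
proj [[375.3292 164.1292]] [[191.6221 207.1206]] [[317.2696 243.8588]]
scene0 []
scene [([52, 0, 16, 16, 167], [359.2, 116.6], array([0.4023, 0.4478, 0.02  ])), ([101, 3, 49, 52, 1369], [431.3, 137.4], array([0.6502, 0.5398, 0.02  ])), ([27, 25, 14, 10, 63], [334.2, 138.8], array([0.4248, 0.2924, 0.02  ])), ([0, 77, 30, 43, 862], [310.7, 205.7], array([0.5818, 0.0279, 0.02  ])), ([76, 104, 20, 16, 57], [381.4, 219.8], array([0.7571, 0.1338, 0.02  ])), ([97, 106, 13, 14, 29], [404.8, 222.8], array([0.8095, 0.1727, 0.02  ]))]
top0 [([23, 18, 19, 19, 233], [191.4, 206.8], array([0.6019, 0.2975, 0.02  ]))]
top [([52, 49, 10, 5, 38], [196.6, 211.0], array([0.5912, 0.2844, 0.02  ]))]
wrist [([169, 187, 100, 72, 4788], [317.8, 222.5], array([0.6093, 0.305 , 0.02  ])), ([141, 264, 154, 18, 2454], [318.5, 272.2], array([0.5903, 0.2853, 0.02  ])), ([438, 265, 102, 17, 1625], [589.2, 273.0], array([0.6895, 0.1868, 0.02  ]))]
```

```bash
python3 - <<'E'
from h import *
np.set_printoptions(precision=4,suppress=True)
w=np.load("pics/xw.npy",allow_pickle=True).item()
hs=cv2.cvtColor(w["pixels"],cv2.COLOR_RGB2HSV);m=((hs[...,1]<70)&(hs[...,2]>120))
T=np.array(w["T_tool_cam"]);
from scipy.spatial.transform import Rotation
for v in range(180,262,6):
    u=np.nonzero(m[v,200:440])[0]+200
    print(v,(u.min(),u.max(),len(u)) if len(u) else None, onplane(w,[(318,v)],.02)[0][:2]) 
# tool-x of the edge vs TCP for z=.02 and .029
p=np.array([.6003,.2967]);x=np.array([np.cos(np.pi/4),np.sin(np.pi/4)])
for z in(.0,.02,.029): print(z,(onplane(w,[(318,187)],z)[0][:2]-p)@x)
# dark fingers columns at rows
g=hs[...,2]
for v in(200,215,225,235,245,255): print(v,"".join("#" if a<60 else "." for a in g[v,200:440:4]))
E
```

```text
180 None [0.6247 0.3204]
186 None [0.6226 0.3183]
192 (np.int64(295), np.int64(339), 45) [0.6204 0.3161]
198 (np.int64(287), np.int64(348), 62) [0.6183 0.3139]
204 (np.int64(281), np.int64(354), 74) [0.6161 0.3118]
210 (np.int64(277), np.int64(358), 82) [0.614  0.3096]
216 (np.int64(273), np.int64(361), 89) [0.6118 0.3073]
222 (np.int64(271), np.int64(364), 94) [0.6095 0.3051]
228 (np.int64(269), np.int64(367), 92) [0.6073 0.3028]
234 (np.int64(288), np.int64(368), 62) [0.605  0.3005]
240 (np.int64(290), np.int64(346), 57) [0.6027 0.2982]
246 (np.int64(291), np.int64(346), 56) [0.6004 0.2959]
252 (np.int64(290), np.int64(345), 56) [0.5981 0.2936]
258 (np.int64(301), np.int64(345), 35) [0.5958 0.2912]
0.0 0.02580536963630843
0.02 0.030491292148702914
0.029 0.03259995727928039
200 ............................................................
215 ............................................................
225 ............................................................
235 ############......####...............#####......############
245 ##########.......#####...............######.......##########
255 #########.....########...............########......#########
```

The rosette hasn't moved, but the 27 mm gap shows the fingertips closed above its straight side, over the dome. The tips sit higher than the TCP when open. I'll reopen and go lower in small steps, watching the force.

carry_out --pt "0 0 0 0 0 0 0.5" --pt "0 0 0 0 0 0 0.7" --pt "0 0 0 0 0 0 0.85" --pt "0 0 0 0 0 0 0.85" --pt "0 0 0 0 0 0 0.85" --pt "0 0 0 0 0 0 0.85" --pt "0 0 0 0 0 0 0.85" --pt "0 0 0 0 0 0 0.85" --pt "0 0 0 0 0 -0.2 0.85" --pt "0 0 0 0 0 -0.2 0.85"

```text
time: 22.35
position: [0.6001, 0.2966, 0.0005]
tool_rot: [2.9, 1.208, -0.001]
ft_force: [0.8, 0.0, -0.3]
grip_width: 0.848
grip_force: 0.0
```

```bash
cat > chk.py <<'E'
from h import *
np.set_printoptions(precision=4,suppress=True)
F=[]
for i in range(3): w=grab("wrist");s=ctrl.get_state();F.append(s["ft_force"])
print(s["position"],np.mean(F,0),s["grip_width"],s["grip_force"],s["time"])
np.save("pics/xw.npy",w,allow_pickle=True)
hs=cv2.cvtColor(w["pixels"],cv2.COLOR_RGB2HSV);m=((hs[...,1]<70)&(hs[...,2]>120))
for v in(192,204,216,228,234,240,246,252):
    u=np.nonzero(m[v,180:460])[0]+180;g="".join("#" if a<60 else "o" if b else "." for a,b in zip(hs[v,180:460:4,2],m[v,180:460:4]))
    print(v,(u.min(),u.max()) if len(u) else None,g)
E
python3 chk.py
```

```text
[0.6002 0.2967 0.0007] [-0.0288  0.7008  0.3648] 0.8506267896253749 0.0 22.5
192 (np.int64(297), np.int64(337)) ..............................oooooooooo..............................
204 (np.int64(281), np.int64(354)) ..........................oooooooooooooooooo..........................
216 (np.int64(274), np.int64(361)) ........................oooooooooooooooooooooo........................
228 (np.int64(268), np.int64(367)) ......................ooooooooooooooooooooooooo.......................
234 (np.int64(267), np.int64(368)) ..........#####.......oooooooooooooooooooooooooo......#####...........
240 (np.int64(266), np.int64(369)) .........#######......oooooooooooooooooooooooooo......######..........
246 (np.int64(266), np.int64(370)) ........########......oooooooooooooooooooooooooo......#######.........
252 (np.int64(267), np.int64(369)) ......##########......oooooooooooooooooooooooooo......#########.......
```

carry_out --pt "0 0 0 0 0 -0.15 0.85" --pt "0 0 0 0 0 -0.3 0.85" --pt "0 0 0 0 0 -0.4 0.85" --pt "0 0 0 0 0 -0.4 0.85"

```text
time: 22.9
position: [0.6001, 0.2966, -0.0035]
tool_rot: [2.9, 1.208, -0.001]
ft_force: [-0.5, -0.5, 0.3]
grip_width: 0.849
grip_force: 0.0
```

carry_out --pt "0 0 0 0 0 -0.15 0.85" --pt "0 0 0 0 0 -0.3 0.85" --pt "0 0 0 0 0 -0.3 0.85"

```text
time: 23.2
position: [0.6001, 0.2965, -0.0065]
tool_rot: [2.9, 1.208, -0.001]
ft_force: [0.3, -0.3, -0.1]
grip_width: 0.853
grip_force: 0.0
```

```bash
python3 chk.py
```

```text
[ 0.6003  0.2967 -0.0062] [-0.3966  0.0713 -0.3773] 0.8492124876789374 0.0 23.35
192 (np.int64(307), np.int64(329)) ................................oooooo................................
204 (np.int64(284), np.int64(351)) ..........................ooooooooooooooooo...........................
216 (np.int64(275), np.int64(361)) ........................oooooooooooooooooooooo........................
228 (np.int64(268), np.int64(367)) ......................ooooooooooooooooooooooooo.......................
234 (np.int64(266), np.int64(369)) ..........#####.......oooooooooooooooooooooooooo......#####...........
240 (np.int64(265), np.int64(371)) .........#######......oooooooooooooooooooooooooo......######..........
246 (np.int64(264), np.int64(371)) ........########.....ooooooooooooooooooooooooooo......#######.........
252 (np.int64(264), np.int64(372)) ......##########.....oooooooooooooooooooooooooooo.....#########.......
```

No contact even with the TCP below the table, so the tips do retract when open. Going further down.

carry_out --pt "0 0 0 0 0 -0.15 0.85" --pt "0 0 0 0 0 -0.3 0.85" --pt "0 0 0 0 0 -0.4 0.85" --pt "0 0 0 0 0 -0.4 0.85" --pt "0 0 0 0 0 -0.4 0.85"

```text
time: 23.85
position: [0.6002, 0.2967, -0.0103]
tool_rot: [2.9, 1.208, -0.0]
ft_force: [-0.6, -0.1, -0.7]
grip_width: 0.847
grip_force: 0.0
```

```bash
python3 chk.py | head -1
```

```text
[ 0.6003  0.2968 -0.0101] [-0.0081 -0.0992  0.1282] 0.848663539664609 0.0 24.0
```

carry_out --pt "0 0 0 0 0 0 0.75" --pt "0 0 0 0 0 0 0.68" --pt "0 0 0 0 0 0 0.65" --pt "0 0 0 0 0 0 0.62" --pt "0 0 0 0 0 0 0.6" --pt "0 0 0 0 0 0 0.58" --pt "0 0 0 0 0 0 0.56" --pt "0 0 0 0 0 0 0.56" --squeeze 6

```text
time: 24.8
position: [0.6003, 0.2967, -0.0102]
tool_rot: [2.9, 1.208, 0.0]
ft_force: [-0.3, -0.1, -0.4]
grip_width: 0.617
grip_force: 6.0
```

```bash
python3 chk.py
```

```text
[ 0.6003  0.2966 -0.0102] [0.362  0.3745 0.071 ] 0.6166026334099942 5.999986678361893 24.95
192 None ......................................................................
204 (np.int64(285), np.int64(349)) ...........................oooooooooooooooo...........................
216 (np.int64(274), np.int64(359)) ........................ooooooooooooooooooooo.........................
228 (np.int64(268), np.int64(366)) ......................ooooooooooooooooooooooooo.......................
234 (np.int64(265), np.int64(368)) #####...........#####.oooooooooooooooooooooooooo.#####...........#####
240 (np.int64(263), np.int64(371)) #####..........######ooooooooooooooooooooooooooo.######..........#####
246 (np.int64(263), np.int64(372)) #.............#######oooooooooooooooooooooooooooo######.........#....#
252 (np.int64(262), np.int64(373)) ............#########oooooooooooooooooooooooooooo########............#
```

Gripped at 53.7 mm and 6 N. Lifting gently and carrying to the bend.

carry_out --pt "0 0 0 0 0 0 0.55" --pt "0 0 0 0 0 0.5 0.55" --pt "0 0 0 0 0 1.5 0.55" --pt "0 0 0 0 0 3 0.55" --pt "0 0 0 0 0 5 0.55" --pt "0 0 0 0 0 7.5 0.55" --pt "0 0 0 0 0 10 0.55" --pt "0 0 0 0 0 11.5 0.55" --pt "0 0 0 0 0 12 0.55" --pt "0 0 0 0 0 12 0.55" --squeeze 9

```text
time: 25.95
position: [0.6006, 0.2969, 0.1106]
tool_rot: [2.9, 1.208, 0.002]
ft_force: [0.1, 0.4, -0.3]
grip_width: 0.616
grip_force: 9.0
```

carry_out --pt "0 0 0 -0.3 -1.5 0 0.55" --pt "0 0 0 -0.8 -4 0 0.55" --pt "0 0 0 -1.5 -7.5 0 0.55" --pt "0 0 0 -2.2 -11 0 0.55" --pt "0 0 0 -2.9 -14.5 0 0.55" --pt "0 0 0 -3.6 -18 0 0.55" --pt "0 0 0 -4.3 -21.5 0 0.55" --pt "0 0 0 -5 -25 0 0.55" --pt "0 0 0 -5.7 -28.5 0 0.55" --pt "0 0 0 -6.2 -31 0 0.55" --pt "0 0 0 -6.45 -32.4 0 0.55" --pt "0 0 0 -6.53 -32.85 0 0.55"

```text
time: 27.15
position: [0.533, -0.0354, 0.1083]
tool_rot: [-2.903, -1.201, 0.005]
ft_force: [0.0, 0.2, -0.9]
grip_width: 0.613
grip_force: 9.0
```

carry_out --pt "0 0 0 0 0 -1 0.55" --pt "0 0 0 0 0 -3 0.55" --pt "0 0 0 0 0 -5 0.55" --pt "0 0 0 0 0 -5.5 0.55" --pt "0 0 0 0 0 -5.5 0.55" --pt "0 0 0 0 0 -5.5 0.55"

```text
time: 27.75
position: [0.5354, -0.031, 0.0552]
tool_rot: [-2.899, -1.21, -0.001]
ft_force: [0.6, 0.1, 0.4]
grip_width: 0.613
grip_force: 9.0
```

```bash
python3 - <<'E'
from h import *
np.set_printoptions(precision=4,suppress=True)
P=[];F=[]
for i in range(3): w=grab("wrist");s=ctrl.get_state();P.append(s["position"]);F.append(s["ft_force"])
p=np.mean(P,0);print(p,np.mean(F,0),s["grip_width"],s["grip_force"],s["time"],s["tool_rot"])
np.save("pics/w7.npy",w,allow_pickle=True)
print("to bend",np.array([.5350,-.0320,.0278])-p)
hs=cv2.cvtColor(w["pixels"],cv2.COLOR_RGB2HSV);a=w["pixels"]
# rim outline of held rosette predicted: first row below which column 318 changes
b=s["position"]
x=np.array([np.cos(np.pi/4),np.sin(np.pi/4),0])
for off in(-.003,0,.003): print(off,project(w,p+x*(.027+off)+[0,0,.0302]),project(w,p+x*(.027+off)+[0,0,.0102]))
print([(v,a[v,318].tolist()) for v in range(184,208,2)])
E
```

```text
[ 0.5358 -0.0315  0.0557] [ 0.0557  0.3549 -0.708 ] 0.6133018528908021 9.000003039836884 27.9 [2.8989 1.2081 0.0023]
to bend [-0.0008 -0.0005 -0.0279]
-0.003 [[316.8676 207.3382]] [[316.8475 196.3015]]
0 [[316.8977 201.0215]] [[316.8743 190.6182]]
0.003 [[316.9281 194.6447]] [[316.9013 184.8864]]
[(184, [233, 222, 198]), (186, [233, 222, 199]), (188, [233, 222, 199]), (190, [233, 222, 199]), (192, [218, 200, 178]), (194, [168, 152, 134]), (196, [168, 151, 132]), (198, [169, 152, 134]), (200, [169, 153, 136]), (202, [200, 180, 160]), (204, [225, 207, 183]), (206, [205, 185, 164])]
```

The rosette is held true and on target within 0.5 mm. Lowering it gently onto the panel.

carry_out --pt "0 0 0 0 0.03 -0.6 0.55" --pt "0 0 0 0 0.03 -1.3 0.55" --pt "0 0 0 0 0.03 -1.9 0.55" --pt "0 0 0 0 0.03 -2.2 0.55" --pt "0 0 0 0 0.03 -2.4 0.55" --pt "0 0 0 0 0.03 -2.55 0.55" --pt "0 0 0 0 0.03 -2.65 0.55" --pt "0 0 0 0 0.03 -2.72 0.55" --pt "0 0 0 0 0.03 -2.77 0.55" --pt "0 0 0 0 0.03 -2.77 0.55" --squeeze 7

```text
time: 28.9
position: [0.5351, -0.0315, 0.0272]
tool_rot: [2.9, 1.208, 0.0]
ft_force: [0.2, -0.4, -0.8]
grip_width: 0.612
grip_force: 7.0
```

```bash
python3 chk.py | head -1
```

```text
[ 0.5351 -0.0315  0.0273] [-0.3229  0.167  -0.0099] 0.6162285691370946 7.0000045001506805 29.05
```

carry_out --pt "0 0 0 0 0 -0.03 0.6" --pt "0 0 0 0 0 -0.03 0.64" --pt "0 0 0 0 0 -0.03 0.68" --pt "0 0 0 0 0 -0.03 0.75" --pt "0 0 0 0 0 -0.03 0.85" --pt "0 0 0 0 0 -0.03 0.85" --pt "0 0 0 0 0 -0.03 0.85" --pt "0 0 0 0 0 0.5 0.85" --pt "0 0 0 0 0 2 0.85" --pt "0 0 0 0 0 5 0.85" --pt "0 0 0 0 0 9 0.85" --pt "0 0 0 0 0 13 0.85"

```text
time: 30.25
position: [0.5348, -0.0312, 0.1596]
tool_rot: [2.9, 1.209, 0.001]
ft_force: [0.6, -0.4, 1.0]
grip_width: 0.849
grip_force: 0.0
```

carry_out --pt "0 0 0 0 0 4 0.85" --pt "0 0 0 0 0 7 0.85" --pt "0 0 0 0 0 7 0.85" --pt "0 0 0 0 0 7 0.85"

```text
time: 30.65
position: [0.5354, -0.0314, 0.2286]
tool_rot: [2.898, 1.208, 0.003]
ft_force: [-0.5, -0.0, -0.8]
grip_width: 0.853
grip_force: 0.0
```

```bash
python3 - <<'E'
from seam import *
for i in range(3): w=grab("wrist")
s=ctrl.get_state();print(s["position"],s["ft_force"],s["grip_width"],s["time"])
hs=cv2.cvtColor(w["pixels"],cv2.COLOR_RGB2HSV);g=hs[...,2].astype(int)
p=np.array([.5353,-.0318]);c=project(w,[*p,.058]);print("pred centre of rosette top rim",c,"r px",27/((s["position"][2]+.185-.058))*.352)
x0,y0=int(c[0,0])-45,int(c[0,1])-45
cv2.imwrite("pics/fin.png",w["pixels"][...,::-1])
gr=cv2.medianBlur(cv2.cvtColor(w["pixels"],cv2.COLOR_RGB2GRAY),3)[y0:y0+90,x0:x0+90]
h=cv2.HoughCircles(gr,cv2.HOUGH_GRADIENT,1,30,param1=60,param2=10,minRadius=20,maxRadius=34)
if h is not None:
    for q in h[0][:3]: k=q[:2]+[x0,y0];print("circle",k,q[2],onplane(w,k,.058))
# seam visible legs still
m=(hs[...,1]>90)&(cv2.cvtColor(w["pixels"],cv2.COLOR_RGB2GRAY)<150)
t=grab("top");t0=np.load("pics/top5.npy",allow_pickle=True).item()
d=cv2.absdiff(t["pixels"],np.load("pics/top0.npy",allow_pickle=True).item()["pixels"]).max(2);n,l,st,ce=cv2.connectedComponentsWithStats((d>50).astype(np.uint8))
print(st[1:][st[1:,4]>15])
E
```

```text
[ 0.5341 -0.0315  0.226 ] [ 1.1619 -0.5291 -0.0129] 0.8492985770803758 30.8
pred centre of rosette top rim [[318.1057 173.9413]] r px 26.92534700066535
circle [317.5 171.5] 26.8 [[ 0.5366 -0.0296  0.058 ]]
circle [356.5 192.5] 30.1 [[ 0.5498 -0.0736  0.058 ]]
[[  274   153   117   136  8244]
 [  191   201    18    20   161]
 [  344   237   169   163 11620]
 [  413   242    20     8    74]
 [  422   250     7     7    35]
 [  399   253     9     7    26]
 [  302   290    24    34   326]
 [  635   314     5     9    27]
 [  575   323    65    77  3041]
 [  304   332    27    68   779]]
```

```bash
python3 -c "
from bench import ctrl
print(ctrl.close_job())"
```

```text
the job is handed in; nothing more can be done
None
```

I rubbed the joint line end to end at about 4 cm/s and 2.5 N, hung the burnisher back in its fork, then set the rosette face up on the bend, off by 1 mm by the tool pose (up to about 2.5 mm by the final camera fit), with grip at most 9 N in the readings; handed in at about 31 s, no verdict returned.

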